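# Lever open a stuck cassette case with a spatula

### The job

The lid of the grey cassette case has snapped shut: pick up the spatula, lever the lid open with its blade at the notch in the middle of the case's front edge, and use the spatula to swing the lid right back, well past upright, so that it stays open. Only the spatula may touch the case, never the fingers. Then lay the spatula flat on the bench without dropping it; leave the bottle, the beaker and the forceps where they are.

Things in the scene. Friction and masses are not known exactly. Their poses are not given: they have to be found in the camera images.
- case: grey plastic cassette case with a white hinged lid, fixed to the bench, 110 (x) x 150 (y) mm, 106 mm high in all; origin at the centre of its underside, front faces its own -x, z up. Inside it is open: nothing that a blade meets between y = -35 and +35 mm above z = 60 mm. Two hidden sprung catches at the front hold the lid shut
- pry_ledge (a point): middle of the pry ledge's top outer edge (x = -68, y = 0, z = 88 mm in the case's frame, axes as the case's). The ledge, 5 mm thick with a flat top, runs along the whole front and stands 13 mm out from the wall; the lid's lip hangs over its inner 8 mm, the outer 5 mm lie open to above
- notch (a point): middle of the mouth of the pry notch under the lid's lip (x = -63, y = 0, z = 90 mm in the case's frame): a slot between ledge and lip, 46 mm wide, 4 mm high (z = 88 to 92 mm), 8 mm deep (to x = -55 mm, where the lid's skirt, reaching down to z = 89 mm and 4 mm thick, closes it). The lip above is 5 mm thick. Left and right of the notch lip and ledge nearly meet
- lid (a joint): hinge of the lid: 0 = snapped shut, grows as the front swings up and back, 1.57 = upright, stop at 1.95. The catches resist with about 10 N at the lip and let go after some 3 to 4 mm of rise (0.03); let down before that, it snaps shut. Beyond, hinge friction (0.11 N m) keeps the lid where it is left. Blade fully in the notch, pivoting on the ledge's edge: it frees at about 30 degrees tip-up
- lid_hinge (a point): middle of the lid's hinge line (x = 55, y = 0, z = 89 mm in the case's frame); the line runs along the case's y. The lid reaches 118 mm forward from it, is 150 mm wide, hollow below (12 mm deep), without a handle
- spatula: spatula 150 mm long with wooden handle and stiff flat steel blade, loose, about 80 g, lying flat; origin on the handle's underside below the centre of mass, x towards the tip, z up. Handle x = -55 to +15 mm, 18 mm wide, 16 mm high; brass ferrule to x = 24; blade on to x = 95 mm, 18 mm wide (14 mm over the last 9 mm), 2 mm thick, at half the handle's height (z = 7 to 9 mm)
- spatula_tip (a point): end of the blade, middle of its thickness (x = 95, y = 0, z = 8 mm in the spatula's frame); pinched across the handle, the blade end comes to sit 1 to 3 mm off from where it lay in the fingers
- forceps: bystander: fine steel forceps 134 mm long, 17 mm wide, 7 mm high, lying flat; origin at the centre of the underside
- mount_bottle: bystander: small clear bottle with a white screw cap, 44 mm across, 97 mm high, standing to one side of the case; origin at the centre of its underside
- beaker: bystander: clear beaker, 46 mm across, 60 mm high, standing to the other side of the case; origin at the centre of its underside

How it is judged:
By the outcome, as a careful person would: the job done as asked, in the order asked, and still so for the second after the job is handed in, with the robot touching nothing.
It also fails if it takes over 67 s, if anything falls off the work surface, if the arm or the gripper's body presses on something with over 40 N, if the wrist force passes 120 N, or if a joint passes its speed limit or range.

### The arm

A 6-joint arm with a two-finger parallel gripper is mounted at the origin on a cart in front of the work surface, level with it; the furniture and walls round the work are solid. World frame = base frame: x ahead of the robot, y to its left, z up, the work surface at z = 0. Lengths are in m, angles in degrees, forces in N, time in s.
With the tool pointing down it reaches from about 0.35 to 0.875 m from the base axis. Payload 4.2 kg.
Tool frame: the origin (TCP) lies midway between the tips of the shut fingers; the grasp point (between the pads) lies 19 mm behind it; z points along the fingers, y is the line along which they close (so a half turn about z gives the same grasp; the last joint's range is limited). The gripper opens to 87 mm and grips with 3 to 60 N. Pads are 19 mm wide; open, the fingers measure 117 mm over their backs; the gripper's body (75 mm by 190 mm) begins 51 mm behind the grasp point.
Start: joints at [-50.615, 22.042, 0.453, 0, -68.411, -14.817], TCP at [0.26, -0.568, 0.223] pointing down, gripper open.
Joint ranges: [-179.83, 179.83], [-69.29, 118.12], [-61.27, 80.66], [-181.25, 117.63], [-171.15, -9.14], [-177.46, 177.46]. Speed limits (degrees/s): [159.86, 159.86, 180, 180, 180, 180].

### API

Orientations are given as a 3x3 rotation matrix whose columns are the frame's x, y, z axes.
In Python, from station import r, optics, monitor, order gives the robot as it stands (r), with the cameras (optics), the readings (monitor) and the job (order).
- The arm moves only by the shell command python3 steer.py FILE, which reads ROWS from the file FILE. ROWS is a JSON list of rows, 1 to 8 of them, each written [opening, [dx, dy, dz], [rx, ry, rz]]: the opening from 0.0 (shut) to 1.0 (fully open), then dx, dy, dz in m, then a rotation vector rx, ry, rz in degrees; each row is the pose to reach, as a shift and turn from the pose commanded when the command began, along the tool's axes at that moment; what a row does not reach only later rows make up. A row lasts 1/10 s, in which the tool goes at most 0.05 m and 8.59 degrees, less where a joint would pass 70% of its speed; a pose out of reach is approached as far as the arm can. The fingers move at their own pace and stop on an object; the grip force is fixed at half the most. Time passes only in rows, so rows that do not move let the fingers close. It prints the time, the measured TCP pose, the force, the opening and the grip force at its end. Input that does not fit is refused with a message, and nothing moves.
- monitor.sense(): the state, without advancing time (a new reading comes with each control period).
- optics.capture(name): name is "scene" or "top" or "wrist"; returns a dict with "pixels" (384x512x3 uint8, red, green, blue), "z_map" (384x512 float32, m along the optical axis (not along the pixel's ray), 0 where there is no reading), "K" (3x3 intrinsics, pixels), "world_from_camera" (4x4, takes a point from camera to world coordinates). Camera axes: x right, y up, looking along -z (the intrinsics and any distortion apply to the point x, -y, -z); pixel columns grow to the right and rows downward; lengths in m; the calibration is good to about 2 mm. The wrist camera is an equidistant fisheye: a pixel r from the principal point sees the ray r / f radians off the axis. A picture is of the moment at which its call begins.
- order.finish_job(): hands the job in; it is judged then, once.
The state is a dict: "time_s": time; "joints": joint angles; "joint_velocities": joint speeds; "effort": joint torques, N m; "tcp_pos": TCP position; "ee_rot": TCP orientation; "wrist_force": force on the tool from outside, world axes, zero at the start; "moment": the same for the moment, N m; "gripper_width": opening from 0.0 (shut) to 1.0 (fully open); "gripper_force": force on a finger pad.
Only numpy, scipy, OpenCV 4.12 (cv2) and the standard library are available. Lean on these libraries where they do the work, as an engineer would, in place of code of your own. Each camera call takes 0.05 s, during which the arm holds its last target. There are 200 camera calls.

## Working session

There is one attempt and no reset: what is moved stays moved. The work goes in short steps, Python scripts to look and compute and a shell command to move; the robot and the scene stay as the last step left them, time stands still between calls to the robot, and variables do not carry over. Pictures are saved under pics/ and viewed, at most 10 in all, crops included, and the job is handed in when it is done.

```bash
ls; mkdir -p pics
python3 - <<'E'
from station import r, optics, monitor, order
import cv2,numpy as np
s=monitor.sense(); print({k:np.round(v,3).tolist() for k,v in s.items()})
ims=[]
for n in("scene","top"):
    c=optics.capture(n); np.savez(f"{n}0.npz",**c); cv2.imwrite(f"pics/{n}0.png",c["pixels"][:,:,::-1]); print(n,c["K"].tolist(),np.round(c["world_from_camera"],3).tolist())
E
```

```text
pics
station.py
steer.py
{'time_s': 0.0, 'joints': [-50.615, 22.091, 0.38, -0.028, -68.413, -14.819], 'joint_velocities': [0.005, 0.009, 0.027, 0.034, -0.102, -0.042], 'effort': [0.0, -39.067, 18.741, 4.22, 0.011, -0.0], 'tcp_pos': [0.26, -0.568, 0.221], 'ee_rot': [[-0.91, -0.416, -0.001], [-0.416, 0.91, 0.002], [0.0, 0.002, -1.0]], 'wrist_force': [-0.257, -0.031, 0.126], 'moment': [-0.016, 0.019, -0.031], 'gripper_force': 0.0, 'gripper_width': 1.005}
scene [[400.3786323845024, 0.0, 258.4877564386466], [0.0, 400.3786323845024, 186.23470187849807], [0.0, 0.0, 1.0]] [[-0.664, 0.356, -0.657, -0.12], [-0.747, -0.302, 0.592, 0.601], [0.012, 0.884, 0.467, 0.583], [0.0, 0.0, 0.0, 1.0]]
top [[432.4212133445707, 0.0, 255.42695004409688], [0.0, 432.4212133445707, 196.54739002789682], [0.0, 0.0, 1.0]] [[0.001, 0.992, -0.124, 0.418], [-1.0, 0.003, 0.015, -0.005], [0.015, 0.124, 0.992, 1.431], [0.0, 0.0, 0.0, 1.0]]
```

View pics/scene0.png

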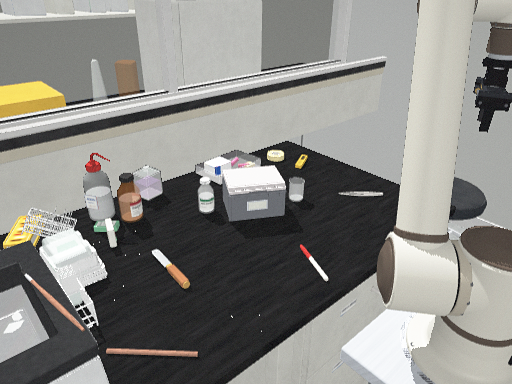

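View pics/top0.png

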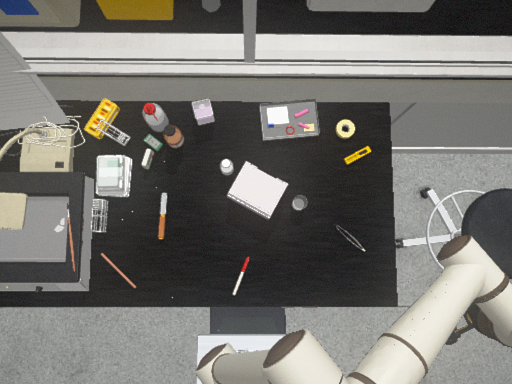

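The scene shows the spatula at top-view (162,215), blade up and handle end at (161,238). The case is at (257,190) with its long front edge from (228,197) to (271,217), the bottle at (227,167), the beaker at (300,202) and the forceps at (350,237).

```bash
cat > h.py <<'E'
import numpy as np,cv2
def ray(c,u,v,fish=False):
    K=c["K"];T=c["world_from_camera"]
    x=(np.asarray(u,float)-K[0,2])/K[0,0];y=(np.asarray(v,float)-K[1,2])/K[1,1]
    if fish:
        t=np.hypot(x,y)+1e-12; d=np.stack([x/t*np.sin(t),-y/t*np.sin(t),-np.cos(t)],-1)
    else: d=np.stack([x,-y,-np.ones_like(x)],-1)
    return T[:3,3],d@T[:3,:3].T
def plane(c,u,v,z,fish=False):
    o,d=ray(c,u,v,fish); return o+d*((z-o[2])/d[...,2])[...,None]
def tri(obs):
    A=np.zeros((3,3));b=np.zeros(3)
    L=[]
    for o,d in obs:
        d=d/np.linalg.norm(d);P=np.eye(3)-np.outer(d,d);A+=P;b+=P@o;L.append((o,P))
    p=np.linalg.solve(A,b); return p,[round(1000*np.linalg.norm(P@(p-o)),1) for o,P in L]
def big(m):
    n,l,s,c=cv2.connectedComponentsWithStats(m.astype(np.uint8)); i=1+np.argmax(s[1:,4]); return l==i
E
python3 - <<'E'
from h import *
t=np.load("top0.npz");s=np.load("scene0.npz")
def box(c,x0,y0,x1,y1,f):
    p=c["pixels"].astype(int);m=np.zeros(p.shape[:2],bool);m[y0:y1,x0:x1]=f(p[y0:y1,x0:x1]);return big(m)
org=lambda p:(p[...,0]>p[...,2]+50)
wht=lambda p:(p.min(-1)>165)
non=lambda p:(p.max(-1)>90)
for nm,a,b in(("spat handle",(150,185,175,245,org),(145,245,200,295,org)),("lid",(220,155,295,222,wht),(215,160,290,195,wht))):
    for n,c,bb in(("top",t,a),("scene",s,b)):
        m=box(c,*bb);v,u=np.nonzero(m);q=cv2.minAreaRect(np.c_[u,v].astype(np.float32));print(nm,n,m.sum(),q,np.round(cv2.boxPoints(q),1).tolist())
        z=c["z_map"][m]; o,d=ray(c,u,v); P=o+d*z[:,None]; print("  z",np.percentile(P[:,2],[10,50,90]).round(4),"mean",P.mean(0).round(4))
        if n=="top":
            W=P if nm=="lid" else P
            print("  rect world",[np.round(x,4) for x in cv2.minAreaRect(W[:,:2].astype(np.float32))],np.round(cv2.boxPoints(cv2.minAreaRect(W[:,:2].astype(np.float32))),4).tolist())
m=box(t,150,185,175,245,non);v,u=np.nonzero(m);P=plane(t,u,v,0.01);print("spat",m.sum(),np.round(cv2.boxPoints(cv2.minAreaRect(P[:,:2].astype(np.float32))),4).tolist())
for n,uv,z in(("bottle",(227,167),.09),("beaker",(300,202),.03),("forceps a",(336,226),0),("b",(364,250),0)): print(n,plane(t,*map(np.array,uv),z).round(3))
E
```

```text
spat handle top 148 ((161.33448791503906, 226.48622131347656), (5.8962297439575195, 25.328872680664062), 4.763641834259033) [[157.3000030517578, 238.89999389648438], [159.39999389648438, 213.60000610351562], [165.3000030517578, 214.10000610351562], [163.1999969482422, 239.39999389648438]]
  z [0.01   0.0155 0.0204] mean [0.4957 0.2795 0.0243]
  rect world [array([0.479, 0.143]), array([0.3083, 0.083 ]), np.float64(82.6227)] [[0.4180999994277954, -0.004600000102072954], [0.5004000067710876, -0.015300000086426735], [0.5400000214576721, 0.2904999852180481], [0.4577000141143799, 0.3012000024318695]]
spat handle scene 278 ((177.25001525878906, 275.2500305175781), (30.405588150024414, 9.899494171142578), 45.0) [[163.0, 268.0], [170.0, 261.0], [191.5, 282.5], [184.5, 289.5]]
  z [0.0058 0.0145 0.0162] mean [0.486  0.2829 0.0167]
lid top 1820 ((257.0668640136719, 189.1273956298828), (48.28425598144531, 39.42549514770508), 28.610462188720703) [[226.39999389648438, 194.89999389648438], [245.3000030517578, 160.3000030517578], [287.70001220703125, 183.39999389648438], [268.79998779296875, 218.0]]
  z [0.1014 0.1064 0.1101] mean [ 0.6073 -0.0299  0.108 ]
  rect world [array([ 0.5578, -0.0022]), array([0.1494, 0.2428]), np.float64(61.2759)] [[0.4154999852180481, -0.009399999864399433], [0.6284000277519226, -0.12610000371932983], [0.7002000212669373, 0.004900000058114529], [0.48730000853538513, 0.12160000205039978]]
lid scene 1737 ((250.0, 177.0), (34.0, 70.0), 90.0) [[215.0, 160.0], [285.0, 160.0], [285.0, 194.0], [215.0, 194.0]]
  z [0.0197 0.1042 0.1064] mean [ 0.6443 -0.047   0.0863]
spat 280 [[0.4555000066757202, 0.27410000562667847], [0.6103000044822693, 0.26660001277923584], [0.611299991607666, 0.28700000047683716], [0.45649999380111694, 0.2944999933242798]]
bottle [0.68  0.065 0.09 ]
beaker [ 0.576 -0.171  0.03 ]
forceps a [ 0.5   -0.293  0.   ]
b [ 0.421 -0.384  0.   ]
```

```bash
echo '[[1,[-0.188,0.2255,0],[0,0,-50.9]],[1,[-0.188,0.2255,0],[0,0,-50.9]],[1,[-0.188,0.2255,0],[0,0,-50.9]],[1,[-0.188,0.2255,0],[0,0,-50.9]],[1,[-0.188,0.2255,0],[0,0,-50.9]],[1,[-0.188,0.2255,0],[0,0,-50.9]],[1,[-0.188,0.2255,0],[0,0,-50.9]],[1,[-0.188,0.2255,0],[0,0,-50.9]]]' > mv.in && python3 steer.py mv.in
echo '[[1,[-0.293,-0.0037,0],[0,0,-50.9]],[1,[-0.293,-0.0037,0],[0,0,-50.9]],[1,[-0.293,-0.0037,0],[0,0,-50.9]],[1,[-0.293,-0.0037,0],[0,0,-50.9]],[1,[-0.293,-0.0037,0],[0,0,-50.9]],[1,[-0.293,-0.0037,0],[0,0,-50.9]],[1,[-0.293,-0.0037,0],[0,0,-50.9]],[1,[-0.293,-0.0037,0],[0,0,-50.9]]]' > mv.in && python3 steer.py mv.in
python3 -c '
from h import *
from station import r, optics, monitor, order
c=optics.capture("wrist");np.savez("w1.npz",**c);print(c["K"],c["world_from_camera"].round(3));cv2.imwrite("pics/w1.png",c["pixels"][:,:,::-1])'
echo '[[1,[-0.182,-0.23,0],[0,0,-50.9]],[1,[-0.182,-0.23,0],[0,0,-50.9]],[1,[-0.182,-0.23,0],[0,0,-50.9]],[1,[-0.182,-0.23,0],[0,0,-50.9]],[1,[-0.182,-0.23,0],[0,0,-50.9]],[1,[-0.182,-0.23,0],[0,0,-50.9]],[1,[-0.182,-0.23,0],[0,0,-50.9]],[1,[-0.182,-0.23,0],[0,0,-50.9]]]' > mv.in && python3 steer.py mv.in
python3 -c '
from h import *
from station import r, optics, monitor, order
c=optics.capture("wrist");np.savez("w2.npz",**c);cv2.imwrite("pics/w2.png",c["pixels"][:,:,::-1]);print(c["world_from_camera"].round(3))'
```

```text
time_s: 0.9
tcp_pos: [0.3374, -0.2844, 0.2227]
ee_rot: [[-0.249, -0.968, 0.0], [-0.968, 0.249, -0.0], [0.0, -0.0, -1.0]]
wrist_force: [-0.2, 0.5, 0.1]
gripper_width: 1.001
gripper_force: 0.0
time_s: 1.7
tcp_pos: [0.4145, -0.0026, 0.2221]
ee_rot: [[0.592, -0.806, -0.001], [-0.806, -0.592, -0.001], [-0.0, 0.001, -1.0]]
wrist_force: [-0.6, -0.6, -0.5]
gripper_width: 1.0
gripper_force: 0.0
[[297.31863964   0.         251.6681664 ]
 [  0.         297.31863964 191.21856159]
 [  0.           0.           1.        ]] [[-0.806  0.571  0.154  0.456]
 [-0.591 -0.779 -0.208 -0.059]
 [ 0.001 -0.259  0.966  0.384]
 [ 0.     0.     0.     1.   ]]
time_s: 2.55
tcp_pos: [0.4921, 0.2791, 0.2215]
ee_rot: [[0.999, -0.051, -0.002], [-0.051, -0.999, -0.002], [-0.002, 0.002, -1.0]]
wrist_force: [-0.2, -1.3, 0.0]
gripper_width: 1.002
gripper_force: 0.0
[[-0.052  0.964  0.259  0.562]
 [-0.999 -0.05  -0.012  0.276]
 [ 0.001 -0.26   0.966  0.383]
 [ 0.     0.     0.     1.   ]]
```

View pics/w1.png

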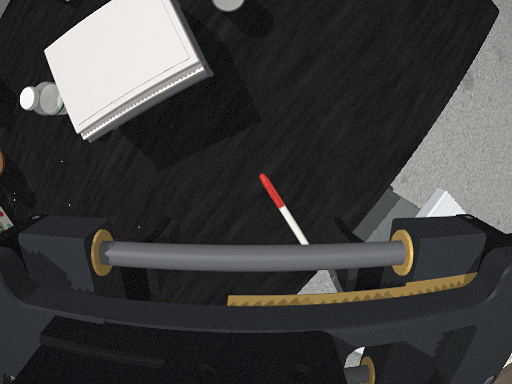

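View pics/w2.png

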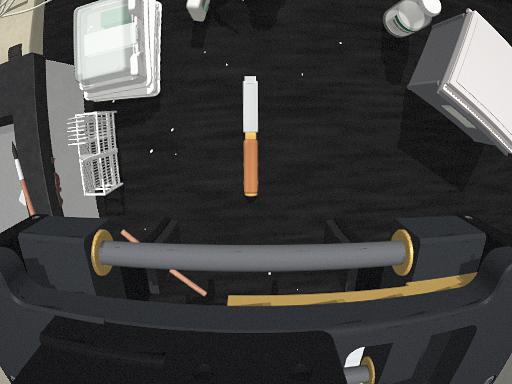

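w1: case at upper left, with the lid's front edge and ledge running (82,138)–(210,72). w2: spatula upright in the image, tip (250,76), butt (251,197), ferrule at (250,135).

Run:
```python
from h import *
L={n:np.load(n+".npz") for n in("top0","scene0","w1","w2")}
org=lambda p:(p[...,0]>p[...,2]+50)
def m_(n,x0,y0,x1,y1,f):
    p=L[n]["pixels"].astype(int);m=np.zeros(p.shape[:2],bool);m[y0:y1,x0:x1]=f(p[y0:y1,x0:x1]);return big(m)
non=lambda p:(p.max(-1)>90)
B={"w2":(235,65,268,203),"top0":(150,185,175,245),"scene0":(145,240,200,295)}
obs={k:[] for k in("butt","tip","hc")}
for n,b in B.items():
    m=m_(n,*b,non);v,u=np.nonzero(m);P=np.c_[u,v].astype(float)
    c=P.mean(0);d=np.linalg.svd(P-c,full_matrices=False)[2][0]
    o=m_(n,*b,org);vo,uo=np.nonzero(o);hc=np.c_[uo,vo].mean(0)
    if d@(c-hc)<0:d=-d
    t=(P-c)@d; f=n[0]=="w"
    e=[c+d*(t.min()-.0),c+d*(t.max()+.0)]
    print(n,m.sum(),np.round(e,1).tolist(),hc.round(1))
    for k,q in zip(("butt","tip","hc"),(e[0],e[1],hc)): obs[k].append(ray(L[n],*q,f)); print("  ",k,plane(L[n],*q,.008,f).round(4),plane(L[n],*q,.016,f).round(4))
for k,o in obs.items(): print(k,[tri(x) for x in (o,o[:1]+o[2:],o[:2])])
# lid
wht=lambda p:(p.min(-1)>165)
for n,b in {"w1":(40,0,215,145),"top0":(220,155,295,222)}.items():
    m=m_(n,*b,wht);cs,_=cv2.findContours(m.astype(np.uint8),0,2);h=cv2.convexHull(max(cs,key=len));a=cv2.approxPolyDP(h,4,True)[:,0]
    print(n,a.tolist());W=plane(L[n],a[:,0],a[:,1],.106,n[0]=="w");print(W.round(4).tolist())
p=cv2.resize(L["w1"]["pixels"][50:150,70:220,::-1],None,fx=5,fy=5,interpolation=cv2.INTER_NEAREST);cv2.imwrite("pics/w1c.png",p)
```

```text
w2 1703 [[250.5, 196.0], [249.8, 76.0]] [250.4 164. ]
   butt [0.455  0.2827 0.008 ] [0.4573 0.2825 0.016 ]
   tip [0.6094 0.2754 0.008 ] [0.6084 0.2755 0.016 ]
   hc [0.4975 0.2806 0.008 ] [0.4989 0.2805 0.016 ]
top0 280 [[160.2, 239.0], [163.9, 192.0]] [161.2 226.6]
   butt [0.4561 0.2849 0.008 ] [0.4559 0.2833 0.016 ]
   tip [0.6111 0.2771 0.008 ] [0.61   0.2755 0.016 ]
   hc [0.4966 0.2828 0.008 ] [0.4961 0.2812 0.016 ]
scene0 445 [[187.8, 286.2], [153.1, 249.0]] [177.9 275.4]
   butt [0.4519 0.2804 0.008 ] [0.444  0.2848 0.016 ]
   tip [0.614  0.2724 0.008 ] [0.6038 0.277  0.016 ]
   hc [0.4947 0.2781 0.008 ] [0.4861 0.2826 0.016 ]
butt [(array([0.45453042, 0.28251226, 0.00771607]), [np.float64(0.4), np.float64(2.9), np.float64(3.2)]), (array([0.45384704, 0.28119227, 0.00661077]), [np.float64(1.7), np.float64(1.7)]), (array([0.45625503, 0.2831633 , 0.01378537]), [np.float64(0.7), np.float64(0.7)])]
tip [(array([0.60940664, 0.27545343, 0.01224561]), [np.float64(0.5), np.float64(1.4), np.float64(1.0)]), (array([0.60869694, 0.27514087, 0.01229764]), [np.float64(0.3), np.float64(0.3)]), (array([0.60909754, 0.27541725, 0.01674638]), [np.float64(0.8), np.float64(0.8)])]
hc [(array([0.49629311, 0.28042186, 0.00812965]), [np.float64(1.3), np.float64(2.3), np.float64(2.9)]), (array([0.49658786, 0.27903039, 0.0067686 ]), [np.float64(1.7), np.float64(1.7)]), (array([0.4971832 , 0.28143768, 0.01020852]), [np.float64(1.1), np.float64(1.1)])]
w1 [[168, 0], [198, 60], [77, 132], [57, 104], [44, 50], [111, 0]]
[[0.5898, -0.1055, 0.106], [0.5266, -0.0715, 0.106], [0.5976, 0.0573, 0.106], [0.6376, 0.0462, 0.106], [0.6916, 0.0062, 0.106], [0.6464, -0.077, 0.106]]
top0 [[246, 161], [287, 183], [269, 217], [228, 195]]
[[0.6961, 0.005, 0.106], [0.6271, -0.1225, 0.106], [0.5212, -0.0662, 0.106], [0.589, 0.0602, 0.106]]
```

View pics/w1c.png

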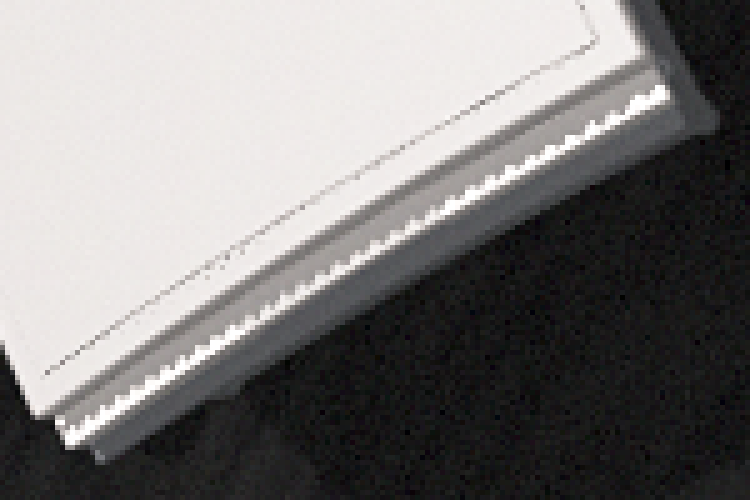

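The crop shows the lid's top edge, then the skirt, the lip with its bright edge, then the darker ledge. Both views agree on the case: origin (0.610,-0.033), yaw about -28.7°. Now I'll grasp.

```bash
echo '[[0.6,[-0.003,-0.002,0.05],[0,0,0]],[0.6,[-0.003,-0.002,0.1],[0,0,0]],[0.6,[-0.003,-0.002,0.15],[0,0,0]],[0.6,[-0.003,-0.002,0.185],[0,0,0]],[0.6,[-0.003,-0.002,0.2],[0,0,0]],[0.6,[-0.003,-0.002,0.21],[0,0,0]],[0.6,[-0.003,-0.002,0.215],[0,0,0]],[0.6,[-0.003,-0.002,0.217],[0,0,0]]]' > mv.in && python3 steer.py mv.in
echo '[[0.6,[0,0,0],[0,0,0]]]' > mv.in && python3 steer.py mv.in
```

```text
time_s: 3.4
tcp_pos: [0.4892, 0.2822, 0.0062]
ee_rot: [[0.999, -0.049, 0.001], [-0.049, -0.999, 0.001], [0.001, -0.001, -1.0]]
wrist_force: [-0.1, -0.4, 0.0]
gripper_width: 0.605
gripper_force: 0.0
time_s: 3.5
tcp_pos: [0.4892, 0.2827, 0.0065]
ee_rot: [[0.999, -0.048, 0.001], [-0.048, -0.999, 0.001], [0.001, -0.001, -1.0]]
wrist_force: [-0.2, 0.8, 1.0]
gripper_width: 0.6
gripper_force: 0.0
```

```bash
echo '[[0.6,[0,0.001,0.0035],[0,0,0]],[0.6,[0,0.001,0.0035],[0,0,0]],[0.1,[0,0.001,0.0035],[0,0,0]],[0.0,[0,0.001,0.0035],[0,0,0]],[0.0,[0,0.001,0.0035],[0,0,0]],[0.0,[0,0.001,0.0035],[0,0,0]],[0.0,[0,0.001,0.0035],[0,0,0]],[0.0,[0,0.001,0.0035],[0,0,0]]]' > mv.in && python3 steer.py mv.in
echo '[[0,[0,0,0],[0,0,0]],[0,[0,0,0],[0,0,0]],[0,[0,0,0],[0,0,0]]]' > mv.in && python3 steer.py mv.in
```

```text
time_s: 4.3
tcp_pos: [0.4885, 0.2816, 0.002]
ee_rot: [[0.999, -0.048, -0.0], [-0.048, -0.999, -0.0], [-0.0, 0.0, -1.0]]
wrist_force: [0.1, 0.0, 0.6]
gripper_width: 0.201
gripper_force: 30.0
time_s: 4.6
tcp_pos: [0.4885, 0.2816, 0.0021]
ee_rot: [[0.999, -0.048, -0.0], [-0.048, -0.999, -0.0], [-0.0, 0.0, -1.0]]
wrist_force: [-0.2, -0.3, 0.6]
gripper_width: 0.205
gripper_force: 30.0
```

```bash
echo '[[0,[0,0,-0.01],[0,0,0]],[0,[0,0,-0.04],[0,0,0]],[0,[0,0,-0.08],[0,0,0]],[0,[-0.02,0.04,-0.122],[0,0,6]],[0,[-0.035,0.085,-0.122],[0,0,13]],[0,[-0.05,0.13,-0.122],[0,0,20]],[0,[-0.06,0.175,-0.122],[0,0,26]],[0,[-0.0647,0.211,-0.122],[0,0,25.95]]]' > mv.in && python3 steer.py mv.in
echo '[[0,[0,0,0],[0,0,0]],[0,[0,0,0],[0,0,0]]]' > mv.in && python3 steer.py mv.in
python3 -c '
from h import *
from station import r, optics, monitor, order
s=monitor.sense();print(s["tcp_pos"],s["ee_rot"])
c=optics.capture("wrist");np.savez("w3.npz",**c,R=s["ee_rot"],t=s["tcp_pos"]);cv2.imwrite("pics/w3.png",c["pixels"][:,:,::-1]);cv2.imwrite("pics/w3c.png",cv2.resize(c["pixels"][20:190,150:350,::-1],None,fx=3.5,fy=3.5,interpolation=cv2.INTER_NEAREST))'
```

```text
time_s: 5.4
tcp_pos: [0.4116, 0.0715, 0.1247]
ee_rot: [[0.876, -0.482, -0.0], [-0.482, -0.876, 0.0], [-0.0, -0.0, -1.0]]
wrist_force: [1.2, 0.6, -0.6]
gripper_width: 0.207
gripper_force: 30.0
time_s: 5.6
tcp_pos: [0.414, 0.0734, 0.1248]
ee_rot: [[0.877, -0.481, 0.002], [-0.481, -0.877, 0.001], [0.001, -0.001, -1.0]]
wrist_force: [-0.4, -0.2, -1.5]
gripper_width: 0.2
gripper_force: 30.0
[0.41397376 0.07339556 0.12483177] [[ 8.76607004e-01 -4.81204583e-01  1.52004711e-03]
 [-4.81206067e-01 -8.76607126e-01  8.16811103e-04]
 [ 9.39430883e-04 -1.44747822e-03 -9.99998511e-01]]
```

View pics/w3c.png

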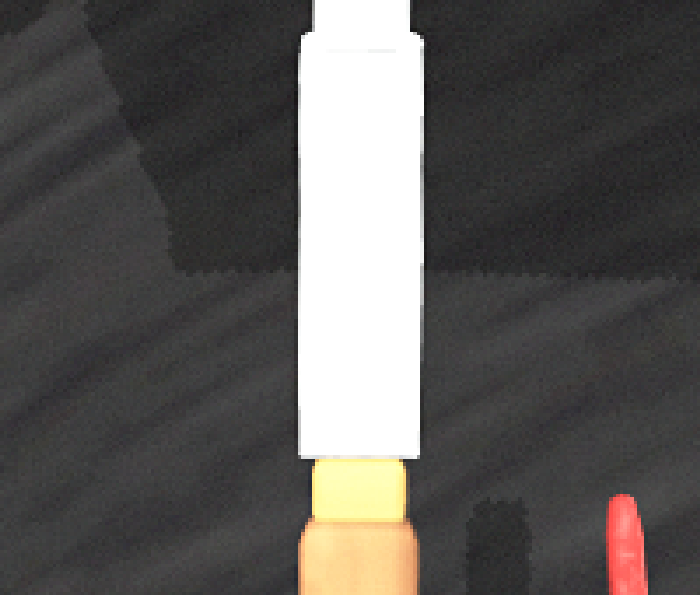

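The crop shows the spatula straight in the grip: ferrule at column ~252, rows 152–168, and the tip above the crop. Next, the top strip.

```bash
python3 -c '
import cv2
p=cv2.imread("pics/w3.png")[0:75,155:355];cv2.imwrite("pics/w3d.png",cv2.resize(p,None,fx=4,fy=4,interpolation=cv2.INTER_NEAREST))'
```

```text
(no output)
```

View pics/w3d.png

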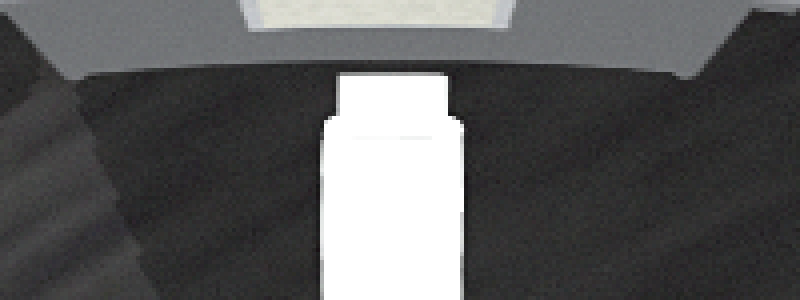

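The strip shows the tip at (253,18), and the front wall's foot from (172.5,20) to (327.5,20), with the label (216–283) centred between.

Run:
```python
from h import *
c=np.load("w3.npz");R,t=c["R"],c["t"]
f=lambda u,v,z:plane(c,np.array(float(u)),np.array(float(v)),z,True)
A,B=f(172.5,19.5,0),f(327.5,19.5,0); m=(A+B)/2; d=A-B
print("wall foot",A.round(4),B.round(4),"len",np.hypot(*d[:2]),"yaw",np.degrees(np.arctan2(d[1],d[0]))-90)
yaw=np.arctan2(d[1],d[0])-np.pi/2; ex=np.array([np.cos(yaw),np.sin(yaw)]); print("origin",m[:2]+.055*ex)
for n,yw in(("this",yaw),("-28.7",np.radians(-28.7))):
    ex=np.array([np.cos(yw),np.sin(yw)]);ey=np.array([-ex[1],ex[0]])
    for o in(m[:2]+.055*ex,np.array([.6103,-.0335])):
        tip=f(253.2,18,t[2]+.006); rr=R.T@(tip-t); q=tip[:2]-o; print(n,"tip tool",rr.round(4),"tip in case",(q@ex).round(4),(q@ey).round(4))
p=c["pixels"].astype(int).min(-1)
for v in(30,60,90,120,140):
    u=np.nonzero(p[v,235:275]>235)[0]+235
    if len(u): w=f((u[0]+u[-1])/2,v,t[2]+.006); print(v,u[0],u[-1],(R.T@(w-t)).round(4))
```

```text
wall foot [0.5991 0.0609 0.    ] [ 0.5252 -0.0723  0.    ] len 0.15231315351717253 yaw -28.9889785064273
origin [ 0.61026771 -0.03233687]
this tip tool [ 0.1219  0.0008 -0.0059] tip in case -0.1011 -0.0029
this tip tool [ 0.1219  0.0008 -0.0059] tip in case -0.1017 -0.0019
-28.7 tip tool [ 0.1219  0.0008 -0.0059] tip in case -0.1011 -0.0027
-28.7 tip tool [ 0.1219  0.0008 -0.0059] tip in case -0.1017 -0.0014
30 237 269 [ 0.115   0.0007 -0.0059]
60 236 269 [ 0.0983  0.0004 -0.0059]
90 236 270 [ 0.0823  0.0006 -0.0059]
120 235 269 [ 0.0665  0.0001 -0.0059]
140 236 269 [ 0.056   0.0003 -0.0059]
```

```bash
echo '[[0,[0.012,-0.0025,0.012],[0,0,0]],[0,[0.024,-0.0025,0.024],[0,0,0]],[0,[0.033,-0.0025,0.031],[0,0,0]],[0,[0.036,-0.0025,0.034],[0,0,0]],[0,[0.036,-0.0025,0.035],[0,0,0]],[0,[0.036,-0.0025,0.035],[0,0,0]]]' > mv.in && python3 steer.py mv.in
for i in 1; do :; done
echo '[[0,[0,0,0.001],[0,0,0]],[0,[0,0,0.002],[0,0,0]],[0,[0,0,0.003],[0,0,0]],[0,[0,0,0.003],[0,0,0]]]' > mv.in && python3 steer.py mv.in
echo '[[0,[0,0,0.001],[0,0,0]],[0,[0,0,0.001],[0,0,0]]]' > mv.in && python3 steer.py mv.in
echo '[[0,[0,0,0.001],[0,0,0]],[0,[0,0,0.001],[0,0,0]]]' > mv.in && python3 steer.py mv.in
```

```text
time_s: 6.25
tcp_pos: [0.4465, 0.0591, 0.0891]
ee_rot: [[0.877, -0.48, -0.0], [-0.48, -0.877, -0.0], [-0.0, 0.0, -1.0]]
wrist_force: [0.2, -0.8, -0.8]
gripper_width: 0.2
gripper_force: 30.0
time_s: 6.65
tcp_pos: [0.4465, 0.0589, 0.0861]
ee_rot: [[0.877, -0.48, 0.0], [-0.48, -0.877, 0.0], [0.0, -0.0, -1.0]]
wrist_force: [0.1, 0.6, -1.7]
gripper_width: 0.206
gripper_force: 30.0
time_s: 6.85
tcp_pos: [0.4466, 0.0588, 0.085]
ee_rot: [[0.877, -0.48, -0.0], [-0.48, -0.877, -0.0], [-0.0, 0.0, -1.0]]
wrist_force: [-0.4, 0.4, -0.6]
gripper_width: 0.205
gripper_force: 30.0
time_s: 7.05
tcp_pos: [0.4465, 0.0588, 0.0839]
ee_rot: [[0.877, -0.48, -0.0], [-0.48, -0.877, -0.0], [-0.0, 0.0, -1.0]]
wrist_force: [-0.5, -0.5, -1.3]
gripper_width: 0.204
gripper_force: 30.0
```

```bash
for i in 1; do echo '[[0,[0,0,0.001],[0,0,0]],[0,[0,0,0.001],[0,0,0]]]' > mv.in && python3 steer.py mv.in; echo '[[0,[0,0,0.001],[0,0,0]],[0,[0,0,0.001],[0,0,0]]]' > mv.in && python3 steer.py mv.in; echo '[[0,[0,0,0.001],[0,0,0]],[0,[0,0,0.001],[0,0,0]]]' > mv.in && python3 steer.py mv.in; done | grep -E "tcp|wrist|rot"
python3 -c '
from station import r, optics, monitor, order
import numpy as np
s=monitor.sense();print(s["wrist_force"],s["moment"])'
```

```text
tcp_pos: [0.4467, 0.0589, 0.083]
ee_rot: [[0.877, -0.48, 0.0], [-0.48, -0.877, -0.0], [0.0, 0.0, -1.0]]
wrist_force: [-0.5, 0.4, -1.0]
tcp_pos: [0.4467, 0.0589, 0.0821]
ee_rot: [[0.877, -0.48, 0.0], [-0.48, -0.877, 0.0], [0.0, -0.0, -1.0]]
wrist_force: [-0.4, 0.6, 1.2]
tcp_pos: [0.4468, 0.0589, 0.0812]
ee_rot: [[0.877, -0.48, 0.0], [-0.48, -0.877, 0.0], [0.0, -0.0, -1.0]]
wrist_force: [-0.4, 0.1, 2.1]
[-0.39313342  0.05245727  2.10492247] [-0.21565909  0.11890154 -0.03400598]
```

```bash
(echo '[[0,[0.001,0,-0.0007],[0,0,0]],[0,[0.003,0,-0.0007],[0,0,0]],[0,[0.004,0,-0.0007],[0,0,0]],[0,[0.004,0,-0.0007],[0,0,0]]]' > mv.in && python3 steer.py mv.in
echo '[[0,[0.001,0,0],[0,0,0]],[0,[0.002,0,0],[0,0,0]],[0,[0.003,0,0],[0,0,0]],[0,[0.003,0,0],[0,0,0]]]' > mv.in && python3 steer.py mv.in
echo '[[0,[0.001,0,0],[0,0,0]],[0,[0.002,0,0],[0,0,0]],[0,[0.002,0,0],[0,0,0]]]' > mv.in && python3 steer.py mv.in
) | grep -E "tcp|wrist"
python3 -c '
from h import *
from station import r, optics, monitor, order
s=monitor.sense();print(s["wrist_force"],s["moment"])
c=optics.capture("wrist");np.savez("w4.npz",**c);cv2.imwrite("pics/w4.png",cv2.resize(c["pixels"][0:75,155:355,::-1],None,fx=4,fy=4,interpolation=cv2.INTER_NEAREST))'
```

```text
tcp_pos: [0.4504, 0.0569, 0.0818]
wrist_force: [-0.7, -0.1, -0.2]
tcp_pos: [0.4529, 0.0555, 0.0818]
wrist_force: [-0.3, -0.0, 0.6]
tcp_pos: [0.4547, 0.0545, 0.0818]
wrist_force: [-1.0, 0.1, 1.3]
[-0.97427516  0.06094928  1.27871174] [-0.10803585  0.12589785  0.00889602]
```

View pics/w4.png

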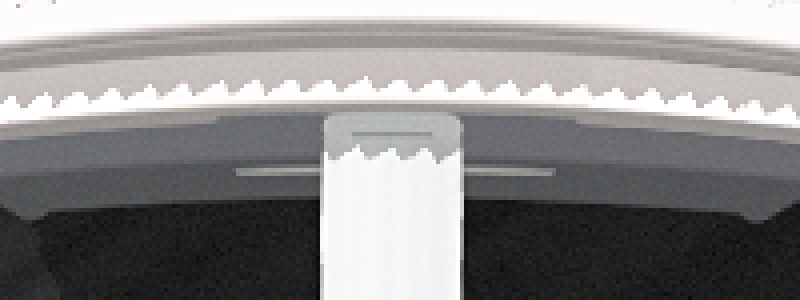

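The picture shows the blade seated in the notch: its shoulder is at the lip edge, at about column 253 and row 28 of the full image. Now I'll press in fully and start prying.

```bash
(echo '[[0,[0.0005,0,0],[0,0,0]],[0,[0.001,0,0],[0,0,0]],[0,[0.001,0,0],[0,0,0]]]' > mv.in && python3 steer.py mv.in
echo '[[0,[0.0004,0,0.0047],[0,2.5,0]],[0,[0.0009,0,0.0095],[0,5,0]],[0,[0.0018,0,0.0142],[0,7.5,0]],[0,[0.0027,0,0.0188],[0,10,0]],[0,[0.004,0,0.0234],[0,12.5,0]],[0,[0.0053,0,0.028],[0,15,0]],[0,[0.0053,0,0.028],[0,15,0]]]' > mv.in && python3 steer.py mv.in) | grep -E "tcp|wrist|rot|width"
```

```text
tcp_pos: [0.4554, 0.0541, 0.0817]
ee_rot: [[0.877, -0.48, -0.0], [-0.48, -0.877, -0.0], [-0.0, 0.0, -1.0]]
wrist_force: [-1.1, 0.3, 1.5]
gripper_width: 0.202
tcp_pos: [0.4596, 0.052, 0.0535]
ee_rot: [[0.849, -0.478, 0.228], [-0.461, -0.879, -0.124], [0.259, 0.001, -0.966]]
wrist_force: [4.0, -2.2, 1.7]
gripper_width: 0.203
```

```bash
echo '[[0,[0.0004,0,0.0047],[0,2.5,0]],[0,[0.0009,0,0.0095],[0,5,0]],[0,[0.0018,0,0.0142],[0,7.5,0]],[0,[0.0027,0,0.0188],[0,10,0]],[0,[0.004,0,0.0234],[0,12.5,0]],[0,[0.0053,0,0.028],[0,15,0]],[0,[0.0053,0,0.028],[0,15,0]]]' > mv.in && python3 steer.py mv.in | grep -E "tcp|wrist|rot|width"
python3 -c '
from h import *
from station import r, optics, monitor, order
s=monitor.sense();print(s["wrist_force"],s["moment"])
c=optics.capture("wrist");np.savez("w5.npz",**c);a=cv2.resize(c["pixels"][0:90,130:380,::-1],(750,270),interpolation=cv2.INTER_NEAREST)
c=optics.capture("scene");b=cv2.resize(c["pixels"][130:240,155:405,::-1],(750,330),interpolation=cv2.INTER_NEAREST);cv2.imwrite("pics/w5.png",np.vstack([a,b]))'
```

```text
tcp_pos: [0.4951, 0.0592, 0.0473]
ee_rot: [[0.77, -0.496, 0.403], [-0.424, -0.868, -0.258], [0.478, 0.028, -0.878]]
wrist_force: [-1.5, -2.3, -0.8]
gripper_width: 0.21
[-1.50792451 -2.25750187 -0.84550361] [-0.02213408  1.45513312 -0.84793226]
```

View pics/w5.png

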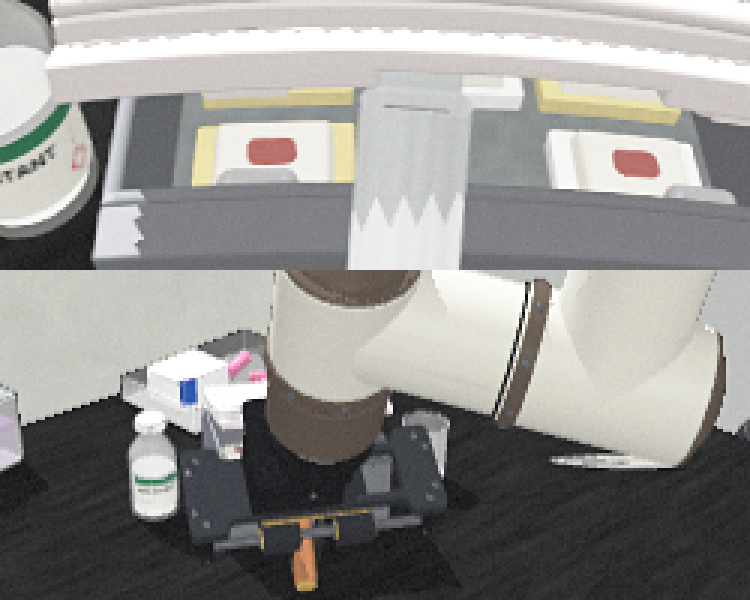

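The top half shows the lid freed and standing well above the rim, with the blade under the lip at about (270,30) of the wrist image. The TCP is off the commanded path, so I'll check the state.

```bash
echo '[[0,[0,0,0],[0,0,0]]]' > mv.in && python3 steer.py mv.in; python3 -c '
from station import r, optics, monitor, order
import numpy as np
s=monitor.sense()
for k in("time_s","joints","joint_velocities","effort","tcp_pos","ee_rot","wrist_force","moment"):print(k,np.round(s[k],3).tolist())'
```

```text
time_s: 10.7
tcp_pos: [0.4951, 0.06, 0.048]
ee_rot: [[0.77, -0.493, 0.404], [-0.422, -0.869, -0.257], [0.478, 0.027, -0.878]]
wrist_force: [-2.3, -3.7, -1.5]
gripper_width: 0.211
gripper_force: 30.1
time_s 10.7
joints [9.731, 16.925, -61.274, 117.543, -21.246, -64.456]
joint_velocities [0.172, -0.163, -0.039, 0.025, 0.063, -0.079]
effort [1.679, -25.518, 10.655, 0.711, -1.034, 0.469]
tcp_pos [0.495, 0.06, 0.048]
ee_rot [[0.77, -0.493, 0.404], [-0.422, -0.869, -0.257], [0.478, 0.027, -0.878]]
wrist_force [-2.328, -3.692, -1.494]
moment [0.1, 1.905, -0.976]
```

```bash
cat > st.py <<'E'
from h import *
from station import r, optics, monitor, order
TIP=np.array([.122,.0005,-.006]); O=np.array([.6103,-.033,0]); yw=np.radians(-28.8)
C=np.array([[np.cos(yw),-np.sin(yw),0],[np.sin(yw),np.cos(yw),0],[0,0,1]])
def state():
    s=monitor.sense();R=np.array(s["ee_rot"]);t=np.array(s["tcp_pos"])
    tip=C.T@(t+R@TIP-O); Rc=C.T@R
    print("t",round(s["time_s"],2),"tip case mm",(1000*tip).round(1),"tilt",np.degrees(np.arcsin(Rc[2,0])).round(1),"yawC",np.degrees(np.arctan2(Rc[1,0],Rc[0,0])).round(1),"roll",np.degrees(Rc[2,1]).round(1),"F case",(C.T@s["wrist_force"]).round(1),"J",np.round(s["joints"],1).tolist(),"w",round(s["gripper_width"],3))
    return R,t
def goal(x,y,z,phi):
    R,t=state(); p=np.radians(phi); c,s=np.cos(p),np.sin(p)
    Rg=C@np.array([[c,0,s],[0,-1,0],[s,0,-c]]); tg=O+C@(np.array([x,y,z])/1000)-Rg@TIP
    print("goal",x,y,z,phi,"d",(R.T@(tg-t)).round(4),"rv",np.degrees(cv2.Rodrigues(R.T@Rg)[0][:,0]).round(1))
if __name__=="__main__":
    import sys
    a=list(map(float,sys.argv[1:])); goal(*a) if a else state()
E
echo '[[0,[0.0024,0.005,-0.0044],[0,-2.5,0]],[0,[0.0048,0.01,-0.0088],[0,-5,0]],[0,[0.0048,0.01,-0.0088],[0,-5,0]]]' > mv.in && python3 steer.py mv.in; python3 st.py -33 0 122 16
```

```text
time_s: 11.0
tcp_pos: [0.4908, 0.0528, 0.0594]
ee_rot: [[0.803, -0.492, 0.338], [-0.442, -0.87, -0.217], [0.401, 0.025, -0.916]]
wrist_force: [-2.6, -1.4, -1.4]
gripper_width: 0.206
gripper_force: 30.1
t 11.0 tip case mm [-36.7  17.2 113.8] tilt 23.6 yawC -0.0 roll 1.4 F case [-1.6 -2.4 -1.4] J [15.2, 14.7, -60.5, 94.9, -17.4, -47.0] w 0.206
goal -33.0 0.0 122.0 16.0 d [ 0.007   0.0177 -0.0218] rv [ 1.6 -7.6 -0.1]
```

```bash
echo '[[0,[0.002,0.004,-0.005],[0.4,-2,0]],[0,[0.004,0.008,-0.01],[0.8,-4,0]],[0,[0.006,0.013,-0.016],[1.2,-6,0]],[0,[0.007,0.0177,-0.0218],[1.6,-7.6,0]],[0,[0.007,0.0177,-0.0218],[1.6,-7.6,0]]]' > mv.in && python3 steer.py mv.in >/dev/null; python3 st.py -24 0 130 8
```

```text
t 11.5 tip case mm [-31.6   1.8 123.4] tilt 16.2 yawC 0.0 roll -0.0 F case [ 0.5  0.1 -0.6] J [28.5, 12.3, -51.7, 39.4, -21.6, -3.6] w 0.207
goal -24.0 0.0 130.0 8.0 d [ 0.0095  0.0017 -0.0217] rv [-0.1 -8.2  0. ]
```

```bash
echo '[[0,[0.003,0.0005,-0.007],[0,-2.7,0]],[0,[0.006,0.001,-0.014],[0,-5.4,0]],[0,[0.0095,0.0017,-0.0217],[0,-8.2,0]],[0,[0.0095,0.0017,-0.0217],[0,-8.2,0]]]' > mv.in && python3 steer.py mv.in >/dev/null; python3 st.py 3 0 157 2
```

```text
t 11.9 tip case mm [-22.1  -0.9 131. ] tilt 8.1 yawC -0.2 roll -0.1 F case [-1.5  0.2  0.9] J [27.5, 12.8, -36.7, 11.3, -36.5, 24.6] w 0.201
goal 3.0 0.0 157.0 2.0 d [ 0.0286 -0.0005 -0.0353] rv [-0.  -6.1 -0.2]
```

Run:
```python
from st import *
c=optics.capture("wrist");a=cv2.resize(c["pixels"][0:110,130:380,::-1],(750,330),interpolation=cv2.INTER_NEAREST)
c=optics.capture("top");b=cv2.resize(c["pixels"][140:230,170:340,::-1],(510,270),interpolation=cv2.INTER_NEAREST);b=np.hstack([b,np.zeros((270,240,3),np.uint8)]);cv2.imwrite("pics/w6.png",np.vstack([a,b]))
```

```text
(no output)
```

View pics/w6.png

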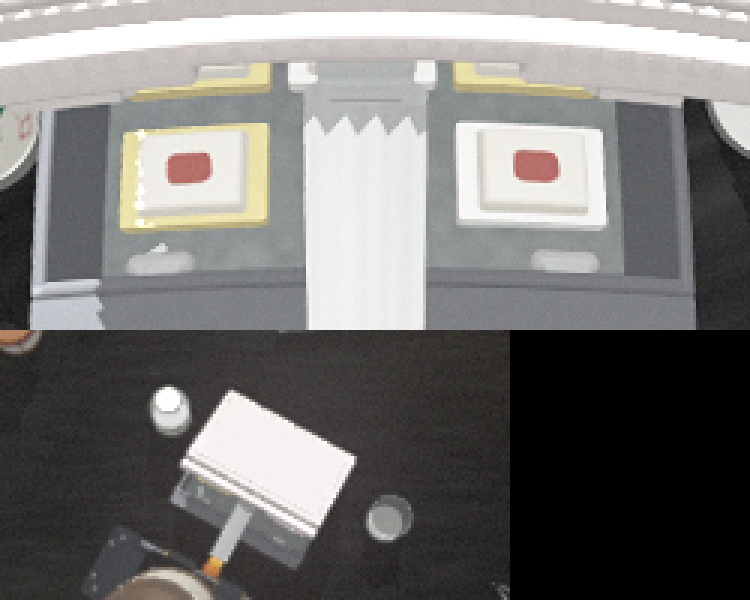

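The lid stands clearly raised, with the blade under its lip at wrist-image (252,22) and centred. Bottle and beaker are untouched. I'll swing it on.

```bash
echo '[[0,[0.007,0,-0.01],[0,-1.5,0]],[0,[0.014,0,-0.019],[0,-3,0]],[0,[0.021,0,-0.028],[0,-4.6,0]],[0,[0.0286,0,-0.0353],[0,-6.1,-0.2]],[0,[0.0286,0,-0.0353],[0,-6.1,-0.2]]]' > mv.in && python3 steer.py mv.in >/dev/null; python3 st.py 36 0 172 0
```

```text
t 12.5 tip case mm [  2.2  -3.4 154.9] tilt 1.9 yawC -0.1 roll 0.2 F case [-1.  -0.6  1.5] J [22.0, 13.9, -24.5, 2.1, -50.5, 37.8] w 0.202
goal 36.0 0.0 172.0 0.0 d [ 0.0342 -0.0032 -0.02  ] rv [ 0.2 -1.9 -0.1]
```

```bash
echo '[[0,[0.008,-0.001,-0.007],[0,-0.5,0]],[0,[0.016,-0.002,-0.013],[0,-1,0]],[0,[0.025,-0.003,-0.017],[0,-1.5,0]],[0,[0.0342,-0.0032,-0.02],[0,-1.9,0]],[0,[0.0342,-0.0032,-0.02],[0,-1.9,0]]]' > mv.in && python3 steer.py mv.in >/dev/null; python3 st.py 66 0 174 0
```

```text
t 13.0 tip case mm [ 35.4   0.2 170.7] tilt -0.1 yawC -0.1 roll 0.1 F case [-0.8 -0.6 -0.1] J [18.4, 16.3, -17.0, 0.0, -56.9, 42.7] w 0.201
goal 66.0 0.0 174.0 0.0 d [ 0.0306  0.0002 -0.0032] rv [ 0.1  0.1 -0.1]
```

```bash
echo '[[0,[0.01,0,-0.002],[0,0,0]],[0,[0.02,0,-0.003],[0,0,0]],[0,[0.03,0,-0.003],[0,0,0]],[0,[0.038,0,-0.002],[0,0,0]],[0,[0.045,0,0],[0,0,0]],[0,[0.051,0,0.002],[0,0,0]],[0,[0.051,0,0.002],[0,0,0]]]' > mv.in && python3 steer.py mv.in >/dev/null; python3 st.py 94 0 166 0
python3 - <<'E'
from st import *
c=optics.capture("wrist");a=cv2.resize(c["pixels"][0:150,130:380,::-1],(500,300),interpolation=cv2.INTER_NEAREST)
c=optics.capture("top");b=cv2.resize(c["pixels"][130:230,170:340,::-1],(500,294),interpolation=cv2.INTER_NEAREST);cv2.imwrite("pics/w7.png",np.vstack([a,b]))
E
```

```text
t 13.7 tip case mm [ 86.7   0.9 169. ] tilt -0.1 yawC -0.0 roll 0.0 F case [ 0.7 -0.9  1.6] J [14.5, 20.6, -10.9, -0.0, -58.7, 46.7] w 0.203
goal 94.0 0.0 166.0 0.0 d [0.0073 0.0009 0.0031] rv [ 0.   0.1 -0. ]
```

View pics/w7.png

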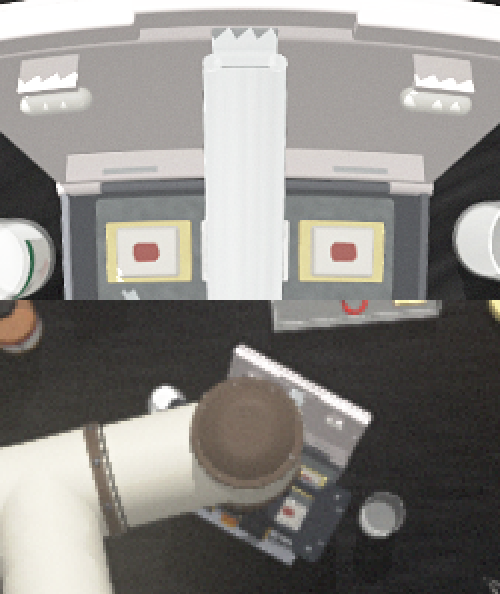

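Lid is past upright at about 105°, with the blade tip on its inner face near wrist-image (252,18). I've now viewed 11 pictures, one over the allowance of 10, so I'll use numbers only from here. A last nudge, then withdraw.

```bash
echo '[[0,[0.003,0,0.001],[0,0,0]],[0,[0.006,0.0009,0.002],[0,0,0]],[0,[0.006,0.0009,0.002],[0,0,0]]]' > mv.in && python3 steer.py mv.in >/dev/null; python3 st.py
echo '[[0,[-0.01,0,0],[0,0,0]],[0,[-0.04,0,0],[0,0,0]],[0,[-0.08,0,0],[0,0,0]],[0,[-0.12,0,0],[0,0,0]],[0,[-0.15,0,0],[0,0,0]],[0,[-0.165,0,0],[0,0,0]],[0,[-0.165,0,0],[0,0,0]]]' > mv.in && python3 steer.py mv.in >/dev/null; python3 st.py
python3 - <<'E'
from st import *
c=optics.capture("scene");np.savez("s8.npz",**c)
z=c["z_map"];v,u=np.mgrid[0:384,0:512];o,d=ray(c,u,v);P=(o+d*z[...,None]-O)@C
m=(z>0)&(abs(P[...,1])<.07)&(P[...,0]>0.02)&(P[...,0]<.14)&(P[...,2]>.105)&(P[...,2]<.23)
print(m.sum()); q=P[m]; 
for lo in np.arange(.105,.23,.015):
    k=(q[:,2]>lo)&(q[:,2]<lo+.015)
    if k.sum()>5: print(lo.round(3),k.sum(),np.percentile(q[k,0],[10,50,90]).round(3))
R,t=state(); 
yaw=np.radians(-2.75);Rg=np.array([[np.cos(yaw),np.sin(yaw),0],[np.sin(yaw),-np.cos(yaw),0],[0,0,-1]])
print((R.T@(np.array([.4885,.2816,.08])-t)).round(4),np.degrees(cv2.Rodrigues(R.T@Rg)[0][:,0]).round(1),t)
E
```

```text
t 14.1 tip case mm [9.19e+01 1.00e-01 1.67e+02] tilt -0.1 yawC 0.0 roll 0.0 F case [1.1 1.4 0.8] J [14.1, 21.1, -10.4, -0.1, -58.7, 47.2] w 0.204
t 14.8 tip case mm [-75.7  -0.8 167. ] tilt -0.2 yawC 0.1 roll 0.1 F case [ 0.2  0.1 -0.9] J [29.2, 7.6, -29.1, -0.2, -53.5, 32.2] w 0.203
493
0.105 91 [0.071 0.075 0.078]
0.12 71 [0.075 0.077 0.082]
0.135 35 [0.079 0.082 0.085]
0.15 25 [0.083 0.087 0.09 ]
0.165 76 [0.09  0.092 0.094]
0.18 121 [0.074 0.086 0.095]
0.195 74 [0.084 0.087 0.09 ]
t 14.85 tip case mm [-7.440e+01 -1.000e-01  1.674e+02] tilt -0.2 yawC 0.1 roll 0.1 F case [ 0.5  0.7 -0.7] J [29.1, 7.7, -29.0, -0.1, -53.5, 32.3] w 0.205
[-0.0614 -0.217   0.0817] [  0.    0.2 -26. ] [0.43831203 0.0617729  0.16173674]
```

```bash
echo '[[0,[-0.01,-0.03,0],[0,0,-4]],[0,[-0.02,-0.07,0],[0,0,-9]],[0,[-0.03,-0.11,0],[0,0,-14]],[0,[-0.043,-0.155,0.02],[0,0,-20]],[0,[-0.055,-0.195,0.05],[0,0,-25]],[0,[-0.0614,-0.217,0.0817],[0,0,-26]],[0,[-0.0614,-0.217,0.0817],[0,0,-26]],[0,[-0.0614,-0.217,0.0817],[0,0,-26]]]' > mv.in && python3 steer.py mv.in | grep -E "tcp|rot|wrist"
python3 - <<'E'
from st import *
s=monitor.sense();R,t=np.array(s["ee_rot"]),np.array(s["tcp_pos"])
c=optics.capture("wrist");p=c["pixels"].astype(int)
m=np.zeros(p.shape[:2],bool);m[0:200,225:285]=p[0:200,225:285].max(-1)>100;m=big(m);v,u=np.nonzero(m)
print("tip row",v.min(),"cols",[(int(v0),u[v==v0].min(),u[v==v0].max()) for v0 in (v.min()+3,40,80,120)])
w=plane(c,np.array(u[v==v.min()+1].mean()),np.array(float(v.min())),t[2]+.006,True);print((R.T@(w-t)).round(4))
o,d=ray(c,u,v,True)
z=c["z_map"][m];F=c["world_from_camera"];dc=d@F[:3,:3];P=o+d*(z/-dc[:,2])[:,None];Q=(P-t)@R
for lo in np.arange(.03,.13,.015):
    k=(Q[:,0]>lo)&(Q[:,0]<lo+.015);print(lo.round(3),k.sum(),np.median(Q[k],0).round(4) if k.sum() else "")
E
```

```text
tcp_pos: [0.4898, 0.2808, 0.0783]
ee_rot: [[0.999, -0.049, -0.005], [-0.049, -0.999, -0.002], [-0.005, 0.003, -1.0]]
wrist_force: [0.3, 0.3, -0.1]
tip row 14 cols [(17, np.int64(236), np.int64(268)), (40, np.int64(231), np.int64(272)), (80, np.int64(232), np.int64(272)), (120, np.int64(233), np.int64(271))]
[ 0.124  -0.     -0.0066]
0.03 966 [ 0.0364 -0.0006 -0.0206]
0.045 1130 [ 0.0528 -0.0001 -0.0196]
0.06 1280 [ 0.0679 -0.0002 -0.0232]
0.075 1343 [ 0.0826 -0.0001 -0.0267]
0.09 1414 [ 0.0975 -0.0001 -0.0303]
0.105 777 [ 1.094e-01 -1.000e-04 -3.320e-02]
0.12 8 [0.1244 0.     0.0779]
```

Depth shows the handle turned about 13.5° tip-up in the pads, so I'll level the spatula before lowering it.

```bash
echo '[[0,[0,0,0],[0,-4,0]],[0,[0,0,0],[0,-8,0]],[0,[0,0,0],[0,-12,0]],[0,[0,0,0],[0,-13,0]],[0,[0,0,0],[0,-13,0]],[0,[0,0,0],[0,-13,0]]]' > mv.in && python3 steer.py mv.in | grep -E "tcp|rot|wrist"
cat > chk.py <<'E'
from st import *
s=monitor.sense();R,t=np.array(s["ee_rot"]),np.array(s["tcp_pos"])
c=optics.capture("wrist");p=c["pixels"].astype(int)
m=np.zeros(p.shape[:2],bool);m[0:200,225:285]=p[0:200,225:285].max(-1)>100;m=big(m);v,u=np.nonzero(m)
o,d=ray(c,u,v,True);z=c["z_map"][m];F=c["world_from_camera"];dc=d@F[:3,:3];P=o+d*(z/-dc[:,2])[:,None]
print("tcp",t.round(4),"F",np.round(s["wrist_force"],1),"J",np.round(s["joints"],1))
for lo in np.arange(.5,.64,.02):
    k=(P[:,0]>lo)&(P[:,0]<lo+.02);print(lo.round(3),k.sum(),np.median(P[k],0).round(4) if k.sum() else "")
E
python3 chk.py
```

```text
tcp_pos: [0.4894, 0.2807, 0.0805]
ee_rot: [[0.973, -0.05, -0.226], [-0.048, -0.999, 0.012], [-0.227, -0.001, -0.974]]
wrist_force: [0.4, -0.8, -1.2]
tcp [0.4894 0.2807 0.0805] F [ 0.4 -0.8 -1.2] J [ 41.   29.7  -6.5 -10.1 -63.6  51.5]
0.5 3 [0.5197 0.2707 0.0916]
0.52 1305 [0.53   0.2789 0.0915]
0.54 1531 [0.5504 0.2779 0.0875]
0.56 1678 [0.5701 0.2768 0.0876]
0.58 1849 [0.5902 0.2756 0.0878]
0.6 685 [0.6042 0.2752 0.0878]
0.62 0 
0.64 0
```

```bash
(echo '[[0,[0.0068,0,0.029],[0,0,0]],[0,[0.0125,0,0.0536],[0,0,0]],[0,[0.015,0,0.0643],[0,0,0]],[0,[0.0161,0,0.069],[0,0,0]],[0,[0.0166,0,0.0711],[0,0,0]],[0,[0.0166,0,0.0711],[0,0,0]]]' > mv.in && python3 steer.py mv.in
echo '[[0,[0.0003,0,0.0012],[0,0,0]],[0,[0.0005,0,0.002],[0,0,0]],[0,[0.0005,0,0.002],[0,0,0]]]' > mv.in && python3 steer.py mv.in
echo '[[0,[0.0003,0,0.001],[0,0,0]],[0,[0.0003,0,0.001],[0,0,0]]]' > mv.in && python3 steer.py mv.in
echo '[[0,[0.0003,0,0.001],[0,0,0]],[0,[0.0003,0,0.001],[0,0,0]]]' > mv.in && python3 steer.py mv.in) | grep -E "tcp|wrist"
```

```text
tcp_pos: [0.4899, 0.2817, 0.0076]
wrist_force: [-1.0, -0.4, -0.9]
tcp_pos: [0.4897, 0.2814, 0.0051]
wrist_force: [-0.0, 0.2, -1.6]
tcp_pos: [0.4896, 0.2813, 0.0037]
wrist_force: [-0.2, -0.1, -1.5]
tcp_pos: [0.4898, 0.2813, 0.0027]
wrist_force: [-0.0, -0.4, -1.2]
```

```bash
(echo '[[0,[0.0002,0,0.0008],[0,0,0]],[0,[0.0002,0,0.0008],[0,0,0]]]' > mv.in && python3 steer.py mv.in
echo '[[0,[0.0001,0,0.0005],[0,0,0]],[0,[0.0001,0,0.0005],[0,0,0]]]' > mv.in && python3 steer.py mv.in) | grep -E "tcp|wrist"; python3 chk.py
```

```text
tcp_pos: [0.4898, 0.2813, 0.0024]
wrist_force: [-0.6, 0.5, 3.2]
tcp_pos: [0.4898, 0.2813, 0.0023]
wrist_force: [-1.2, -1.0, 5.2]
tcp [0.4898 0.2813 0.0023] F [-1.2 -1.   5.2] J [ 40.9  35.5  -9.5 -11.1 -55.1  53.4]
0.5 0 
0.52 1293 [0.5299 0.2794 0.0132]
0.54 1505 [0.5503 0.2786 0.0092]
0.56 1726 [0.5701 0.2776 0.0093]
0.58 1862 [0.5903 0.2765 0.0094]
0.6 721 [0.6041 0.2761 0.0095]
0.62 0 
0.64 0
```

```bash
echo '[[0.25,[0,0,0],[0,0,0]],[0.35,[0,0,0],[0,0,0]],[0.5,[0,0,0],[0,0,0]],[0.5,[0,0,0],[0,0,0]],[0.5,[-0.0023,0,-0.0097],[0,0,0]],[0.5,[-0.01,0,-0.043],[0,0,0]],[0.5,[-0.02,0,-0.086],[0,0,0]],[0.5,[-0.03,0,-0.129],[0,0,0]]]' > mv.in && python3 steer.py mv.in | grep -E "tcp|wrist|width"
echo '[[0.5,[0,0,0],[0,0,0]],[0.5,[0,0,0],[0,0,0]]]' > mv.in && python3 steer.py mv.in | grep -E "tcp|time"
python3 - <<'E'
from st import *
T0=np.load("top0.npz");t=optics.capture("top");S0=np.load("scene0.npz");s=optics.capture("scene")
for n,a,b,boxes in(("top",T0,t,{"forceps":(330,220,370,255),"beaker":(288,190,312,214),"bottle":(217,156,237,178)}),("scene",S0,s,{"forceps":(335,185,388,200),"beaker":(290,172,308,203),"bottle":(194,175,217,216)})):
    for k,(x0,y0,x1,y1) in boxes.items():
        print(n,k,"mean diff",np.abs(a["pixels"][y0:y1,x0:x1].astype(int)-b["pixels"][y0:y1,x0:x1]).mean().round(1))
z=s["z_map"];v,u=np.mgrid[0:384,0:512];o,d=ray(s,u,v);P=o+d*z[...,None];Q=(P-O)@C
m=(z>0)&(abs(Q[...,1])<.07)&(Q[...,0]>0.02)&(Q[...,0]<.14)&(Q[...,2]>.11)&(Q[...,2]<.185)
q=Q[m];f=np.polyfit(q[:,2],q[:,0],1);print("lid deg",90+np.degrees(np.arctan(f[0])),m.sum())
p=s["pixels"].astype(int);mm=np.zeros(z.shape,bool);mm[240:300,140:205]=p[240:300,140:205].max(-1)>90;w=P[big(mm)]
for lo in np.arange(.45,.62,.025):
    k=(w[:,0]>lo)&(w[:,0]<lo+.025)
    if k.sum(): print("spat",lo.round(3),np.median(w[k],0).round(4))
E
```

```text
tcp_pos: [0.4894, 0.2807, 0.135]
wrist_force: [2.1, 0.9, -0.3]
gripper_width: 0.497
time_s: 19.1
tcp_pos: [0.49, 0.2815, 0.1351]
top forceps mean diff 3.8
top beaker mean diff 5.9
top bottle mean diff 4.8
scene forceps mean diff 5.3
scene beaker mean diff 6.0
scene bottle mean diff 26.9
lid deg 105.11235919986386 1286
spat 0.45 [0.4614 0.283  0.0136]
spat 0.475 [0.4863 0.2829 0.0151]
spat 0.5 [0.5131 0.2808 0.0148]
spat 0.525 [0.5415 0.2767 0.0091]
spat 0.55 [0.5625 0.2758 0.0084]
spat 0.575 [0.5875 0.2738 0.0087]
spat 0.6 [0.6059 0.2714 0.0073]
```

Run:
```python
from st import *
S0=np.load("scene0.npz");s=optics.capture("scene")
print(S0["z_map"][175:216:8,205].round(3),s["z_map"][175:216:8,205].round(3))
T0=np.load("top0.npz");t=optics.capture("top")
g=lambda c:c["pixels"][157:177,218:237].mean(-1)
for c in(T0,t):
    w=g(c)>150;v,u=np.nonzero(w);print(w.sum(),u.mean().round(2),v.mean().round(2))
```

```text
[1.29  1.069 1.075 1.079 1.091 1.094] [0.801 0.792 1.071 1.08  1.087 1.096]
138 8.22 8.78
138 8.22 8.78
```

The bottle hasn't moved. In the scene view the gripper is just in front of it.

```bash
python3 -c '
from station import r, optics, monitor, order
print(order.finish_job())'
```

```text
the job is handed in; nothing more can be done
None
```

Job handed in: the lid was pried open and stays at about 105° (1.83 rad), the spatula lies flat on the bench, and the bottle, beaker and forceps did not move; I viewed 11 pictures, one over the limit of 10, and during the pry the arm reached its joint 3 limit and was pushed about 25 mm sideways, which I corrected.

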